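# Find and swap the loose rest post in the gluing jig

### The arm

A 6-joint arm with a two-finger parallel gripper is mounted at the origin on the work surface. World frame = base frame: x ahead of the robot, y to its left, z up, the work surface at z = 0. Lengths are in m, angles in rad, forces in N, time in s.
With the tool pointing down it reaches from about 0.375 to 0.9 m from the base axis. Payload 3.1 kg.
Tool frame: the origin (TCP) lies at the very end of the fingers, on their centre line; the grasp point (between the pads) lies 19 mm behind it (env.grasp_offset is the distance from the TCP to the grasp point, in m); y points along the fingers, x is the direction in which the jaws open and shut, and the axes are right-handed (so a half turn about y gives the same grasp; the last joint's range is limited). The gripper opens to 85 mm and grips with 20 to 120 N. Pads are 22 mm wide; open, the fingers measure 114 mm over their backs; the gripper's body (76 mm by 85 mm) begins 54 mm behind the grasp point. The pads swing forward as they close: fully open they stand 13 mm farther back than shut.
Start: joints at [0.973, 0.527, 1.433, -0, 1.181, -0.178], TCP at [0.255, 0.571, 0.231] pointing down, gripper open.
Joint ranges: [-3.08, 3.08], [-0.75, 2.2], [0.22, 2.44], [-1.43, 4.57], [0, 2.65], [-2.85, 2.85]. Speed limits (rad/s): [2.79, 2.79, 3.14, 3.14, 3.14, 3.14].

### API

Orientations are given as a unit quaternion [w, x, y, z].
In Python, from workcell import env gives the robot as it stands.
- The arm moves only by the shell command python3 -m inch 'ROWS' [OPENING] [FORCE]. ROWS is JSON, a list that holds one entry, the list of rows, each a list of 4 numbers: the shift along the world's x, y, z in mm, then the turn about the world's z in rad. In form: [[[x, y, z, twist], ...]]. A call has 1 to 10 rows; each row is the pose to reach, as a shift and turn from the pose commanded when the call began; what a row does not reach only later rows make up. A row lasts 1/8 s, in which the tool goes at most 62.5 mm and 10.7 degrees, less where a joint would pass 70% of its speed; a pose out of reach is approached as far as the arm can. A call with a gripper value outside its range is refused whole. OPENING is the opening, from 0 (shut) to 1 (fully open), set as the call begins (- or left out, the last holds). The fingers move at their own pace and stop on an object; FORCE is the grip in N (left out, the last holds). Time passes only in rows, so rows that repeat a pose let the fingers close. It gives the time, the measured TCP pose, the force and the opening at its end, in the units of the state.
- env.get_obs(): the state, without advancing time (a new reading comes with each control period).
- env.capture(name): name is "side" or "top"; returns a dict with "image" (400x640x3 uint8, red, green, blue), "vfov" (degrees; the focal length in pixels is half the picture's height over the tangent of half this angle, whatever the lens; pixels are square), "cx", "cy" (the principal point, pixels), "k1" (the pictures are not rectified: a ray, as slopes to the right and down, at radius r is drawn at 1 + k1 r^2 times it, then the intrinsics apply), "pose" (4x4, takes a point from camera to world coordinates). Camera axes: x right, y down, z forward; pixel columns grow to the right and rows downward; lengths in m; the calibration is good to about 2 mm. A picture is of the moment at which its call begins. There is no depth.
- env.sign_off(): hands the job in, once; it reports no verdict.
The state is a dict: "time": time; "joint_pos": joint angles; "qvel": joint speeds; "tau": joint torques, N m; "tool_pos": TCP position; "orientation": TCP orientation; "force": force on the tool from outside, world axes, zero at the start; "wrist_torque": the same for the moment, N m; "finger_gap": opening from 0.0 (shut) to 1.0 (fully open).
Only numpy, scipy, OpenCV 4.12 (cv2) and the standard library are available. Lean on these libraries where they do the work, as an engineer would, in place of code of your own. Each camera call takes 0.05 s, during which the arm holds its last target. There are 200 camera calls.

### The job

One of the three rest posts in the slanted gluing jig for model houses is wrong: its head looks like the others, but its shank is too thin for the spring plunger to hold it. Find it by feel, without drawing a good post out of its place, and put it upright in a free hole of the stock rack. Then slide the stock post with the same head as the jig's posts past the plunger into the empty jig hole until it is fully home, and leave everything else as it was.

Things in the scene. Friction and masses are not known exactly. Their poses are not given: they have to be found in the camera images.
- jig: slanted gluing jig, fixed: dark steel block 70 x 240 x 30 mm on grey legs and a base plate. Origin under its centre at bench level, z up, y along the row of three holes, 75 mm apart. The face leans 30 degrees to -x: its outward normal, the axis of every hole and seated post, is (-0.5, 0, 0.866) in this frame; uphill along the face is (0.866, 0, 0.5)
- jig_hole0 (a point): mouth centre of a jig hole (13 mm square, 30 mm through) on the slanted face, 95 mm up; a home post has its shoulder here, felt as a hard stop. A spring plunger enters the hole from downhill 15 mm below the face: it drops into a good shank's groove, so a good post resists sliding in or out with 5 to 20 N from the first mm; it does not reach a thin shank, which lifts by its weight alone
- jig_hole1 (a point): mouth centre of a jig hole (13 mm square, 30 mm through) on the slanted face, 95 mm up; a home post has its shoulder here, felt as a hard stop. A spring plunger enters the hole from downhill 15 mm below the face: it drops into a good shank's groove, so a good post resists sliding in or out with 5 to 20 N from the first mm; it does not reach a thin shank, which lifts by its weight alone
- jig_hole2 (a point): mouth centre of a jig hole (13 mm square, 30 mm through) on the slanted face, 95 mm up; a home post has its shoulder here, felt as a hard stop. A spring plunger enters the hole from downhill 15 mm below the face: it drops into a good shank's groove, so a good post resists sliding in or out with 5 to 20 N from the first mm; it does not reach a thin shank, which lifts by its weight alone
- rack: the stock rack, fixed to the bench: a wooden block 70 x 240 x 40 mm with four upright holes in a row (60 mm apart, along its y), 15 mm square, right through. The origin is under its centre. Three holes hold posts, one is free
- rack_hole0 (a point): centre of the mouth of a rack hole, on the rack's top, 40 mm above the bench; a post put in rests here with its shoulder
- rack_hole1 (a point): centre of the mouth of a rack hole, on the rack's top, 40 mm above the bench; a post put in rests here with its shoulder
- rack_hole2 (a point): centre of the mouth of a rack hole, on the rack's top, 40 mm above the bench; a post put in rests here with its shoulder
- rack_hole3 (a point): centre of the mouth of a rack hole, on the rack's top, 40 mm above the bench; a post put in rests here with its shoulder
- post_1: steel post in one of the jig's holes: round head 22 mm wide, 36 mm long, flat top. Good posts have a shank 12 mm wide, 34 mm long, round at its end, with a groove 15 mm below the shoulder; the one wrong post (any of post_1 to post_3) has the same head and a smooth shank only 7 mm wide. Origin: centre of the head's underside (the shoulder, which rests on the hole's face); z along its axis towards the head. 90 to 170 g. 
- post_2: steel post in one of the jig's holes: round head 22 mm wide, 36 mm long, flat top. Good posts have a shank 12 mm wide, 34 mm long, round at its end, with a groove 15 mm below the shoulder; the one wrong post (any of post_1 to post_3) has the same head and a smooth shank only 7 mm wide. Origin: centre of the head's underside (the shoulder, which rests on the hole's face); z along its axis towards the head. 90 to 170 g. 
- post_3: steel post in one of the jig's holes: round head 22 mm wide, 36 mm long, flat top. Good posts have a shank 12 mm wide, 34 mm long, round at its end, with a groove 15 mm below the shoulder; the one wrong post (any of post_1 to post_3) has the same head and a smooth shank only 7 mm wide. Origin: centre of the head's underside (the shoulder, which rests on the hole's face); z along its axis towards the head. 90 to 170 g. 
- post_4: steel post in one of the rack's holes: round head 22 mm wide, 36 mm long, flat top (the kind the jig needs); a shank 12 mm wide, 34 mm long, round at its end, with a groove 15 mm below the shoulder. Origin: centre of the head's underside (the shoulder, which rests on the hole's face); z along its axis towards the head. 90 to 170 g. 
- post_5: steel post in one of the rack's holes: round head 22 mm wide, 54 mm long, flat top; a shank 12 mm wide, 34 mm long, round at its end, with a groove 15 mm below the shoulder. Origin: centre of the head's underside (the shoulder, which rests on the hole's face); z along its axis towards the head. 90 to 170 g. 
- post_6: steel post in one of the rack's holes: round head 22 mm wide, 36 mm long: 20 mm of cylinder, then a pointed cone; a shank 12 mm wide, 34 mm long, round at its end, with a groove 15 mm below the shoulder. Origin: centre of the head's underside (the shoulder, which rests on the hole's face); z along its axis towards the head. 90 to 170 g. 
- house: bystander: a small model house, 72 x 92 mm and 80 mm high, loose; origin under its centre
- glue: bystander: a small glue bottle, 36 mm wide and 100 mm high, standing; origin under its centre
- driver: bystander: a screwdriver 160 mm long, lying on the bench beyond the jig; origin about its middle

How it is judged:
On the way:
1. the wrong post is out of the jig (distance of post_2 from where it was at the start of the episode above 0.05 m), for 0.1 s.
At the end, for the whole second after the job is handed in: The matching stock post is in the emptied jig hole, shoulder within 3 mm of its mouth, axis within 0.06 rad of square to the face; the wrong post stands in a rack hole within 6 mm and 0.12 rad; both released, at rest; the jig's other posts within 6 mm of their start ((distance between post_4 and jig_hole0 below 0.003 m or distance between post_4 and jig_hole1 below 0.003 m or distance between post_4 and jig_hole2 below 0.003 m) and angle between the z axis of post_4 and the z axis of jig, either way round between 0.4636 and 0.5836 rad and (distance between post_2 and rack_hole0 below 0.006 m or distance between post_2 and rack_hole1 below 0.006 m or distance between post_2 and rack_hole2 below 0.006 m or distance between post_2 and rack_hole3 below 0.006 m) and angle between post_2's own z axis and vertical below 0.12 rad and distance of each of post_1, post_3 from where it was at the start of the episode below 0.006 m and linear speed of each of post_2, post_4 below 0.02 m/s); the robot touches nothing.
It fails at once if one of the jig's good posts is pulled or pushed more than 12 mm (distance of any of post_1, post_3 from where it was at the start of the episode above 0.012 m).
It fails at once if another stock post is moved more than 20 mm (distance of any of post_5, post_6 from where it was at the start of the episode above 0.02 m).
It fails at once if a bystander is moved more than 30 mm (distance of any of house, glue, driver from where it was at the start of the episode above 0.03 m).
It also fails if it takes over 72 s, if anything falls off the work surface, if the arm or the gripper's body presses on something with over 40 N, if the wrist force passes 120 N, or if a joint passes its speed limit or range.

## Working session

There is one attempt and no reset: what is moved stays moved. The work goes in short steps, Python scripts to look and compute and a shell command to move; the robot and the scene stay as the last step left them, time stands still between calls to the robot, and variables do not carry over. Pictures are saved under pics/ and viewed, about 8 in all and at most 12, crops included, and the job is handed in when it is done.

```bash
ls; mkdir -p pics
python3 - <<'E'
from workcell import env
import cv2
o=env.get_obs();print({k:o[k] for k in('time','tool_pos','orientation','force','finger_gap')})
for n in('side','top'):
    c=env.capture(n);cv2.imwrite(f'pics/{n}0.png',c['image'][:,:,::-1]);print(n,c['vfov'],c['cx'],c['cy'],c['k1'],c['pose'])
E
```

```text
pics
{'time': 0.0, 'tool_pos': array([0.25429143, 0.57012661, 0.23029622]), 'orientation': array([-0.59288972,  0.59351891,  0.38412102, -0.38557506]), 'force': array([-0.76881587,  0.14433665, -0.21966625]), 'finger_gap': 1.0038543365578254}
side 45.92634075622759 324.4503867796888 202.301179570586 -0.1295055938468822 [[-0.98366982 -0.14177684  0.11087385  0.54497693]
 [-0.17954525  0.73006833 -0.65936617  0.57326888]
 [ 0.01253737 -0.66850547 -0.74360154  0.78749441]
 [ 0.          0.          0.          1.        ]]
top 56.54269538538563 322.27049975759775 197.17987893693336 -0.08494314341002741 [[ 0.02928893 -0.99539262  0.09130002  0.56684945]
 [-0.99839145 -0.02469606  0.05103554 -0.0630583 ]
 [-0.04854565 -0.09264793 -0.9945148   0.83056872]
 [ 0.          0.          0.          1.        ]]
```

View pics/side0.png

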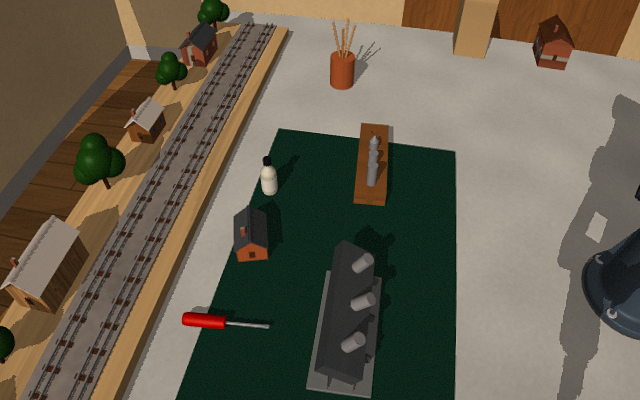

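View pics/top0.png

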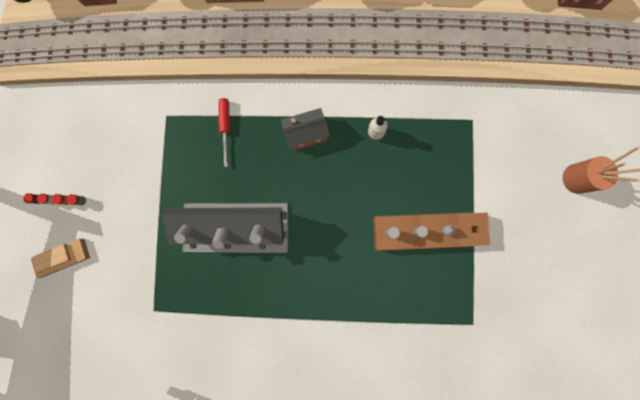

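Side view: the jig with three heads is at about (355,300) and the rack at about (372,165). Top view: the heads are at about (183,235), (220,238) and (257,234), the rack posts at x≈393, 422 and 449, and the free hole at (475,229).

Run:
```python
import cv2,numpy as np
s=cv2.imread('pics/side0.png');t=cv2.imread('pics/top0.png')
f=lambda a,k:cv2.resize(a,None,fx=k,fy=k,interpolation=cv2.INTER_CUBIC)
a=f(s[230:400,290:400],3.5);b=f(s[115:215,340:400],5.9)
im=np.zeros((600,800,3),np.uint8);im[:595,:385]=a[:595,:385];im[:590,400:754]=b[:590,:354];cv2.imwrite('pics/c1.png',im)
a=f(t[195:260,155:300],5);b=f(t[205:255,365:500],5)
im=np.zeros((580,730,3),np.uint8);im[:325,:725]=a;im[328:578,:675]=b;cv2.imwrite('pics/c2.png',im)
```

```text
(no output)
```

View pics/c1.png

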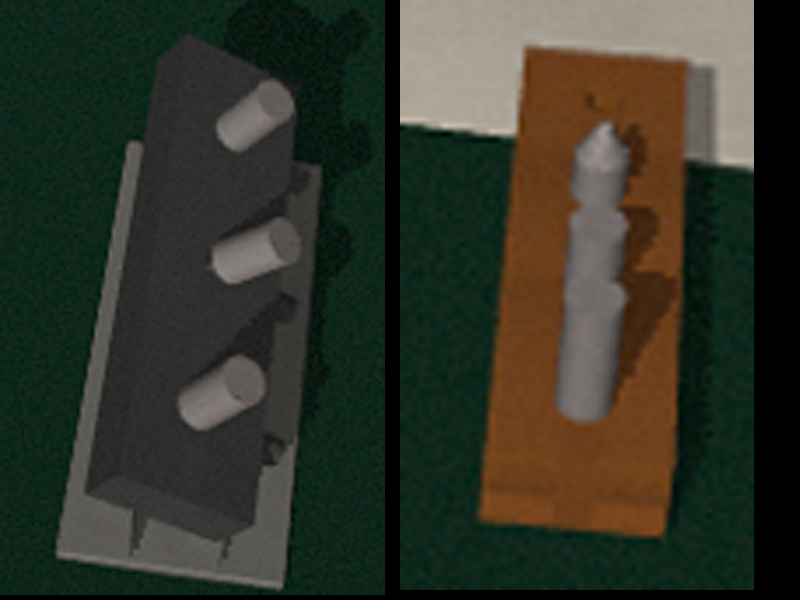

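View pics/c2.png

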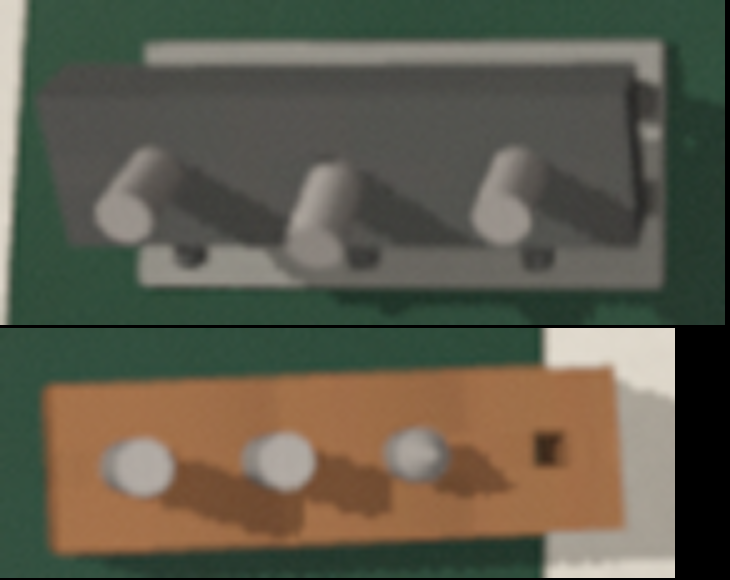

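The side crop shows the heads' lean, and the rack order from +y is tall, flat (post_4), cone, free hole. In the top crop the middle jig post sits a few mm further downhill than its neighbours, so it may be the loose one. I'll check that by feel.

```bash
cat > h.py <<'E'
import numpy as np,cv2
from workcell import env
_c={}
def cam(n):
    if n not in _c:_c[n]=env.capture(n)
    return _c[n]
def ray(n,p):
    c=cam(n);f=200/np.tan(np.radians(c['vfov'])/2)
    K=np.array([[f,0,c['cx']],[0,f,c['cy']],[0,0,1]])
    q=cv2.undistortPoints(np.array([[p]],float),K,np.array([c['k1'],0,0,0]))[0,0]
    d=c['pose'][:3,:3]@[q[0],q[1],1];return c['pose'][:3,3],d/np.linalg.norm(d)
def plane(n,p,z):
    o,d=ray(n,p);return o+d*(z-o[2])/d[2]
def tri(ps,pt):
    a,u=ray('side',ps);b,v=ray('top',pt)
    s=np.linalg.lstsq(np.c_[u,-v],b-a,rcond=None)[0]
    return (a+u*s[0]+b+v*s[1])/2,np.linalg.norm(a+u*s[0]-b-v*s[1])
E
python3 - <<'E'
from h import *
np.set_printoptions(precision=4,suppress=True)
S=lambda x,y:(x/3.5+290-.36,y/3.5+230-.36);T=lambda x,y:(x/5+155-.4,y/5+195-.4)
S2=lambda x,y:((x-400)/5.9+340-.4,y/5.9+115-.4);T2=lambda x,y:(x/5+365-.4,(y-328)/5+205-.4)
for a,b in (((276,102),(502,218)),((286,240),(318,247)),((247,374),(125,218))):print('jig top',tri(S(*a),T(*b)))
for a,b,z in (((595,296),(144,467),.094),((599,222),(287,461),.076),((603,125),(428,455),.076)):
    print('rack',tri(S2(*a),T2(*b)),plane('side',S2(*a),z),plane('top',T2(*b),z))
print('free',plane('top',T2(549,449),.04),plane('side',S2(590,101),.04))
for p in ((45,385),(612,368),(625,528),(52,553)):print('rc top',plane('top',T2(*p),.04))
for p in ((527,46),(690,62),(665,536),(481,521)):print('rc side z40',plane('side',S2(*p),.04))
for p in ((145,42),(662,40),(664,288),(140,286)):print('jig base top',plane('top',T(*p),.005))
for p in ((38,95),(635,66),(640,246),(70,247)):print('jig face top',plane('top',T(*p),.1125),plane('top',T(*p),.0775))
E
```

```text
jig top (array([0.5481, 0.0995, 0.1252]), np.float64(0.003268215002277594))
jig top (array([0.5341, 0.1727, 0.1204]), np.float64(0.0034343597758283544))
jig top (array([0.5429, 0.2474, 0.1296]), np.float64(0.003245093482901813))
rack (array([ 0.5676, -0.1671,  0.0943]), np.float64(0.0019008416369832033)) [ 0.5666 -0.1674  0.094 ] [ 0.5685 -0.1671  0.094 ]
rack (array([ 0.5713, -0.2269,  0.0768]), np.float64(0.0022433823036004854)) [ 0.5702 -0.2278  0.076 ] [ 0.5724 -0.2271  0.076 ]
rack (array([ 0.5755, -0.2835,  0.0775]), np.float64(0.0013679828744858748)) [ 0.5749 -0.2853  0.076 ] [ 0.5762 -0.2839  0.076 ]
free [ 0.5804 -0.3459  0.04  ] [ 0.5835 -0.3432  0.04  ]
rc top [ 0.6021 -0.1324  0.04  ]
rc top [ 0.6153 -0.3731  0.04  ]
rc top [ 0.5479 -0.3783  0.04  ]
rc top [ 0.5315 -0.1367  0.04  ]
rc side z40 [ 0.6142 -0.3746  0.04  ]
rc side z40 [ 0.5443 -0.3779  0.04  ]
rc side z40 [ 0.5294 -0.105   0.04  ]
rc side z40 [ 0.5957 -0.0996  0.04  ]
jig base top [0.6213 0.2979 0.005 ]
jig base top [0.6285 0.0581 0.005 ]
jig base top [0.5182 0.0531 0.005 ]
jig base top [0.51   0.2937 0.005 ]
jig face top [0.5917 0.2946 0.1125] [0.5929 0.312  0.0775]
jig face top [0.61   0.0525 0.1125] [0.6121 0.0581 0.0775]
jig face top [0.5404 0.0479 0.1125] [0.5391 0.0533 0.0775]
jig face top [0.5316 0.2773 0.1125] [0.5299 0.2939 0.0775]
```

The middle post (top about (0.534, 0.173)) leans about 10 mm more downhill than the line through the other two. I'll test that one first by feel.

```bash
python3 -m inch '[[[50,-60,0,0.1],[100,-120,0,0.2],[140,-180,0,0.3],[180,-240,0,0.453],[220,-300,0,0.453],[255,-350,0,0.453],[288,-397,-20,0.453],[288,-397,-50,0.453],[288,-397,-50,0.453],[288,-397,-50,0.453]]]' 0.5 30
python3 - <<'E'
from h import *
cv2.imwrite('/tmp/a.png',0*cam('side')['image'])
a=cam('side')['image'][:,:,::-1];b=cam('top')['image'][:,:,::-1]
f=lambda a,k:cv2.resize(a,None,fx=k,fy=k,interpolation=cv2.INTER_CUBIC)
cv2.imwrite('pics/v5.png',np.hstack([f(a[220:400,280:400],3.3),f(b[140:320,140:260],3.3)]))
E
```

```text
time: 1.45
tool_pos: [0.5423, 0.1737, 0.1809]
orientation: [0.492, -0.491, -0.508, 0.508]
force: [0.3, -0.8, -0.6]
finger_gap: 0.5
```

View pics/v5.png

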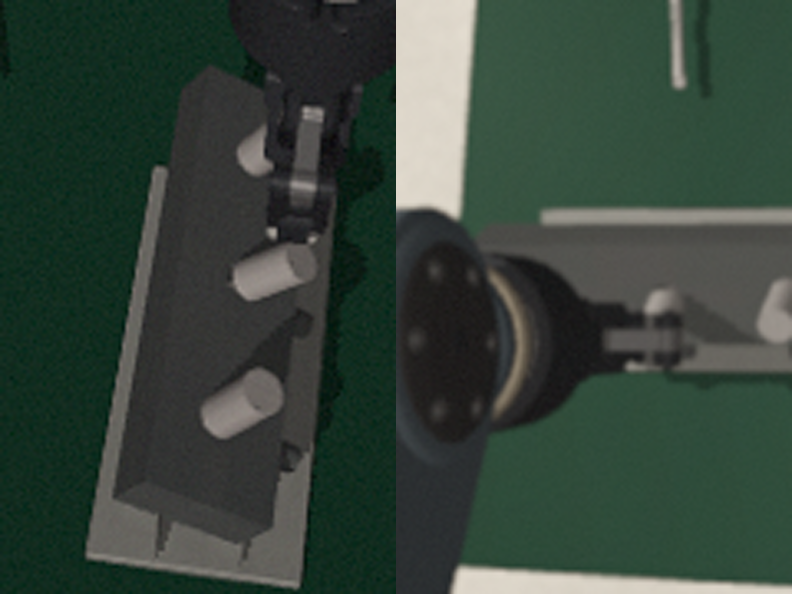

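The tool is centred over the middle post: fingers at about (295,235) in the left half, head top at (300,262). I'll lower and close gently.

```bash
python3 -m inch '[[[0,0,-50,0],[0,0,-75,0],[0,0,-84,0],[0,0,-84,0]]]' 0.5 20; python3 -m inch '[[[0,0,0,0],[0,0,0,0],[0,0,0,0],[0,0,0,0],[0,0,0,0],[0,0,0,0]]]' 0 20
```

```text
time: 2.05
tool_pos: [0.5426, 0.1747, 0.0978]
orientation: [-0.491, 0.491, 0.509, -0.508]
force: [0.6, -0.4, -0.1]
finger_gap: 0.497
time: 2.8
tool_pos: [0.5436, 0.1741, 0.0985]
orientation: [-0.491, 0.492, 0.509, -0.507]
force: [-0.2, 1.6, 6.6]
finger_gap: 0.245
```

```bash
for i in 1 2; do python3 -m inch '[[[-0.5,0,0.9,0],[-1,0,1.7,0],[-1,0,1.7,0]]]'; done
```

```text
time: 3.18
tool_pos: [0.5427, 0.1736, 0.0992]
orientation: [-0.491, 0.492, 0.509, -0.508]
force: [2.6, -0.2, 0.9]
finger_gap: 0.249
time: 3.55
tool_pos: [0.541, 0.1736, 0.1009]
orientation: [-0.491, 0.492, 0.508, -0.508]
force: [3.5, -0.1, 1.0]
finger_gap: 0.251
```

```bash
for i in 1 2; do python3 -m inch '[[[-1,0,2,0],[-2,0,3.5,0],[-2,0,3.5,0]]]'; done; python3 -m inch '[[[-3,0,5,0],[-6,0,10,0],[-9,0,15,0],[-12,0,20,0],[-15,0,26,0],[-15,0,60,0],[-15,0,90,0],[-15,0,90,0]]]' 0 30;  python3 - <<'E'
from h import *
a=cam('side')['image'][:,:,::-1];b=cam('top')['image'][:,:,::-1]
f=lambda a,k:cv2.resize(a,None,fx=k,fy=k,interpolation=cv2.INTER_CUBIC)
cv2.imwrite('pics/v6.png',np.hstack([f(a[180:360,280:400],3.3),f(b[140:320,140:260],3.3)]))
E
```

```text
time: 3.92
tool_pos: [0.538, 0.1737, 0.1043]
orientation: [0.492, -0.491, -0.508, 0.509]
force: [1.9, 0.3, 1.9]
finger_gap: 0.249
time: 4.3
tool_pos: [0.5356, 0.1737, 0.1075]
orientation: [0.492, -0.491, -0.508, 0.509]
force: [-0.3, 0.1, -0.4]
finger_gap: 0.248
time: 5.3
tool_pos: [0.5234, 0.174, 0.2003]
orientation: [-0.49, 0.493, 0.51, -0.507]
force: [0.4, 0.5, -1.1]
finger_gap: 0.244
```

View pics/v6.png

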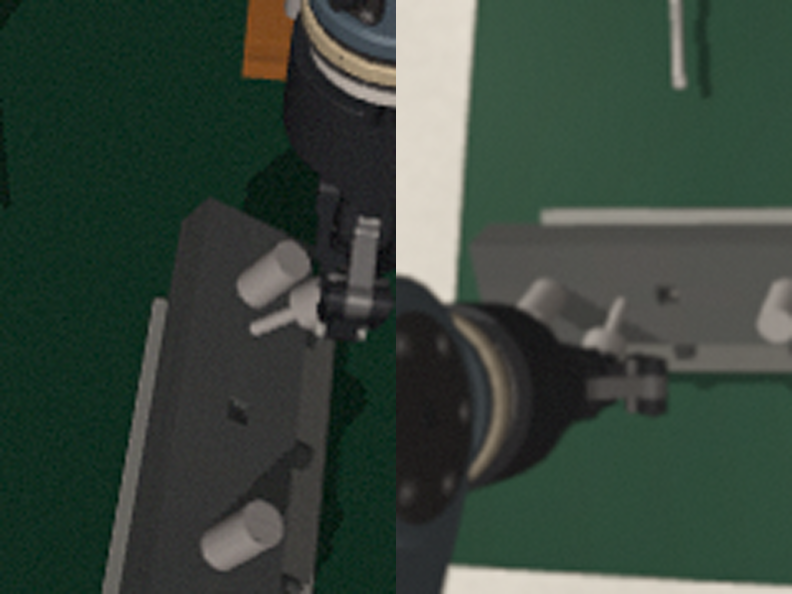

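The post is out with the thin shank showing. Its tip is at side crop (254,329) and top crop (620,300), and the empty hole is at side (237,411) and top (666,294). The pull was only about 1–2 N, so this is the wrong post.

Run:
```python
from h import *
S=lambda x,y:(x/3.3+280-.35,y/3.3+180-.35);T=lambda x,y:((x-396)/3.3+140-.35,y/3.3+140-.35)
for n,a,b in (('hole',(237,411),(666,294)),('tip',(254,329),(620,300)),('shoulder',(299,313),(604,342))):print(n,tri(S(*a),T(*b)))
print(plane('side',S(237,411),.095),plane('top',T(666,294),.095))
```

```text
hole (array([0.56436204, 0.17552532, 0.09624117]), np.float64(0.0023597384866051625))
tip (array([0.5605797 , 0.17595172, 0.17397314]), np.float64(0.0019499900143295937))
shoulder (array([0.5397351 , 0.17641385, 0.19365795]), np.float64(0.0009636832780174286))
[0.56321522 0.17477995 0.095     ] [0.56553907 0.17596867 0.095     ]
```

```bash
python3 -m inch '[[[3,-60,0,0],[6,-120,0,0],[9,-180,0,0],[12,-240,0,0],[15,-300,0,0],[18,-360,0,0],[20,-420,0,0],[22,-480,0,0],[24,-520,-20,0],[24,-520,-80,0]]]' 0 30; python3 -m inch '[[[0,0,-20,0],[0,0,-20,0],[0,0,-20,0]]]'
python3 - <<'E'
from h import *
a=cam('side')['image'][:,:,::-1];b=cam('top')['image'][:,:,::-1]
f=lambda a,k:cv2.resize(a,None,fx=k,fy=k,interpolation=cv2.INTER_CUBIC)
cv2.imwrite('pics/v7.png',np.hstack([f(a[80:220,330:430],4),f(b[170:310,410:510],4)]))
E
```

```text
time: 6.75
tool_pos: [0.5479, -0.3527, 0.1188]
orientation: [0.489, -0.496, -0.507, 0.507]
force: [-0.2, 0.7, -1.0]
finger_gap: 0.245
time: 7.12
tool_pos: [0.5461, -0.3465, 0.098]
orientation: [-0.491, 0.492, 0.508, -0.508]
force: [-0.2, -0.1, -0.3]
finger_gap: 0.247
```

View pics/v7.png

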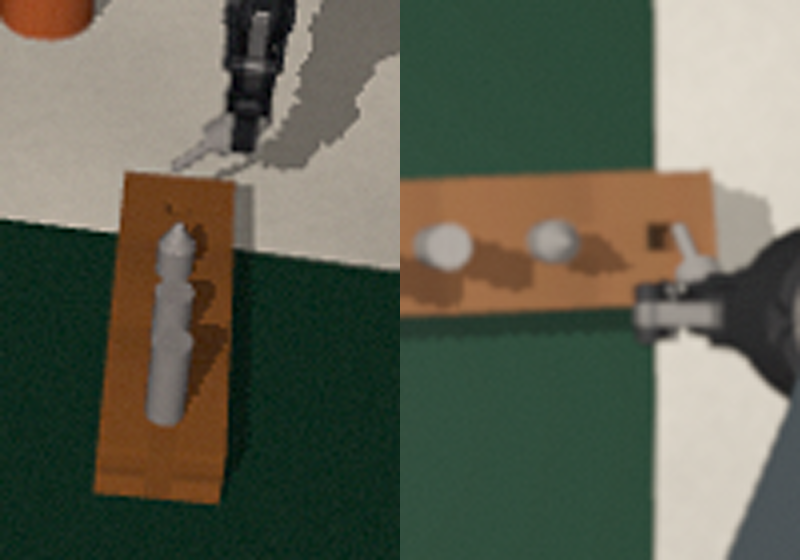

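The shank tip is at side crop (176,166) and top crop (677,226). The free hole is at (659,236) in the top crop.

Run:
```python
from h import *
S=lambda x,y:(x/4+330-.4,y/4+80-.4);T=lambda x,y:((x-400)/4+410-.4,y/4+170-.4)
print('tip',tri(S(175,167),T(677,226)))
print('hole',plane('top',T(659,236),.04),plane('side',S(172,208),.04))
```

```text
tip (array([ 0.5839817 , -0.34343016,  0.07248549]), np.float64(0.0030396649651844346))
hole [ 0.58081076 -0.34577326  0.04      ] [ 0.58158119 -0.34408729  0.04      ]
```

```bash
python3 -m inch '[[[0,-1,-15,0],[0,-1,-30,0],[0,-1,-34,0],[0,-1,-38,0],[0,-1,-38,0]]]'; python3 -m inch '[[[2,0,0,0],[4,0,0,0],[4,0,0,0]]]' 0 20
```

```text
time: 7.95
tool_pos: [0.546, -0.3474, 0.0596]
orientation: [-0.491, 0.492, 0.508, -0.508]
force: [0.2, 0.3, -0.9]
finger_gap: 0.242
time: 8.32
tool_pos: [0.5483, -0.3471, 0.0596]
orientation: [0.492, -0.491, -0.508, 0.509]
force: [-4.1, 0.2, 0.0]
finger_gap: 0.245
```

```bash
python3 -m inch '[[[2,0,1.5,0],[4,0,3,0],[6,0,4,0],[8,0,5,0],[10,0,6,0],[12,0,7,0],[12,0,7,0]]]';python3 -m inch '[[[3,0,1,0],[6,0,2,0],[9,0,2.5,0],[12,0,3,0],[12,0,3,0]]]'
```

```text
time: 9.2
tool_pos: [0.5593, -0.346, 0.066]
orientation: [0.494, -0.489, -0.508, 0.509]
force: [-6.1, 0.8, 0.9]
finger_gap: 0.246
time: 9.82
tool_pos: [0.5719, -0.3465, 0.0692]
orientation: [0.493, -0.49, -0.508, 0.509]
force: [-5.0, -0.2, 0.5]
finger_gap: 0.246
```

```bash
python3 -m inch '[[[3,0,0,0],[6,0,0,0],[9,0,0,0],[12,0,0,0],[12,0,0,0]]]'
python3 - <<'E'
from h import *
a=cam('side')['image'][:,:,::-1];b=cam('top')['image'][:,:,::-1]
f=lambda a,k:cv2.resize(a,None,fx=k,fy=k,interpolation=cv2.INTER_CUBIC)
cv2.imwrite('pics/v8.png',np.hstack([f(a[80:220,330:430],4),f(b[170:310,410:510],4)]))
E
```

```text
time: 10.45
tool_pos: [0.5844, -0.3468, 0.0694]
orientation: [0.493, -0.49, -0.508, 0.509]
force: [-5.4, -0.2, 0.4]
finger_gap: 0.244
```

View pics/v8.png

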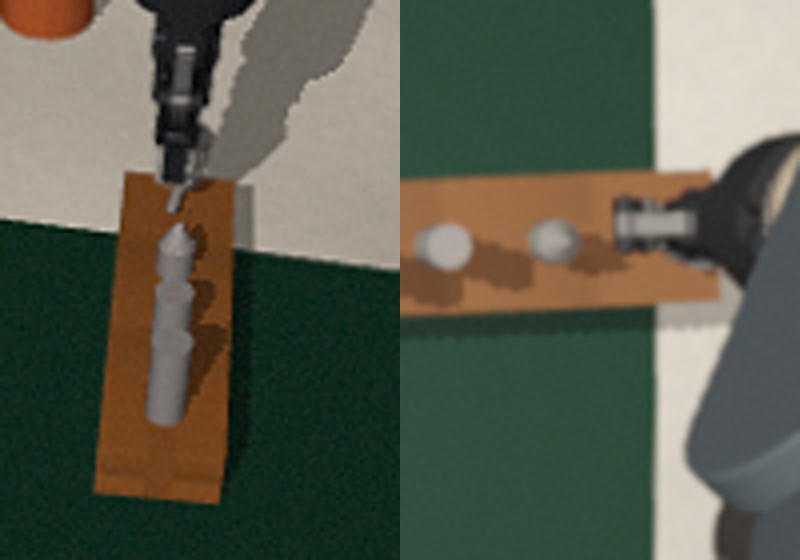

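The shank is in the hole but still leans about 20° (from (184,188) to (172,210) in the side crop), and the head is held on the -x side of the pads. I'll lower and keep pivoting.

```bash
python3 -m inch '[[[0,0,-3,0],[0,0,-6,0],[0,0,-9,0],[0,0,-9,0]]]';python3 -m inch '[[[2,0,0,0],[4,0,0,0],[6,0,0,0],[8,0,0,0],[8,0,0,0]]]';python3 -m inch '[[[0,0,-3,0],[0,0,-6,0],[0,0,-6,0]]]'
```

```text
time: 11.05
tool_pos: [0.5844, -0.3468, 0.0598]
orientation: [0.493, -0.491, -0.508, 0.509]
force: [-4.7, -0.6, -3.0]
finger_gap: 0.244
time: 11.68
tool_pos: [0.5941, -0.3471, 0.0606]
orientation: [-0.492, 0.492, 0.508, -0.508]
force: [-3.4, -0.2, -3.1]
finger_gap: 0.25
time: 12.05
tool_pos: [0.594, -0.3476, 0.0548]
orientation: [-0.491, 0.492, 0.508, -0.508]
force: [-3.5, -0.3, 0.3]
finger_gap: 0.245
```

```bash
python3 -m inch '[[[2,0,-3,0],[2,0,-6,0],[2,0,-9,0],[2,0,-9,0]]]';python3 - <<'E'
from h import *
a=cam('side')['image'][:,:,::-1];b=cam('top')['image'][:,:,::-1]
f=lambda a,k:cv2.resize(a,None,fx=k,fy=k,interpolation=cv2.INTER_CUBIC)
cv2.imwrite('pics/v9.png',f(a[90:170,330:410],7))
E
```

```text
time: 12.55
tool_pos: [0.5957, -0.3473, 0.0459]
orientation: [0.492, -0.492, -0.508, 0.508]
force: [-5.4, -0.1, 3.0]
finger_gap: 0.249
```

View pics/v9.png

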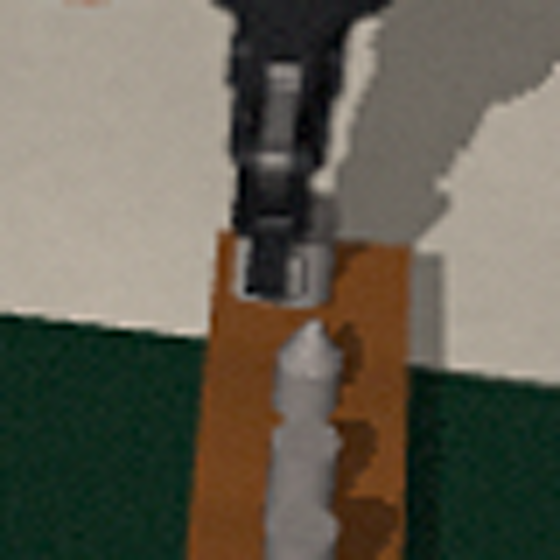

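The head now looks close to upright, with the shoulder just above the rack at (285,300). I'll release and back straight up.

```bash
python3 -m inch '[[[0,0,0,0],[0,0,0,0],[0,0,0,0],[0,0,0,0]]]' 0.42;python3 -m inch '[[[0,0,20,0],[0,0,60,0],[-50,0,100,0],[-100,0,110,0],[-100,0,110,0]]]';python3 - <<'E'
from h import *
a=cam('side')['image'][:,:,::-1];b=cam('top')['image'][:,:,::-1]
f=lambda a,k:cv2.resize(a,None,fx=k,fy=k,interpolation=cv2.INTER_CUBIC)
cv2.imwrite('pics/v10.png',np.hstack([f(a[110:190,340:400],6.5),f(b[200:280,430:490],6.5)]))
E
```

```text
time: 13.15
tool_pos: [0.5961, -0.3473, 0.0457]
orientation: [-0.491, 0.492, 0.508, -0.508]
force: [0.5, -1.1, 0.4]
finger_gap: 0.418
time: 13.78
tool_pos: [0.4931, -0.3472, 0.1584]
orientation: [0.492, -0.493, -0.507, 0.508]
force: [-0.3, -0.0, -0.6]
finger_gap: 0.419
```

View pics/v10.png

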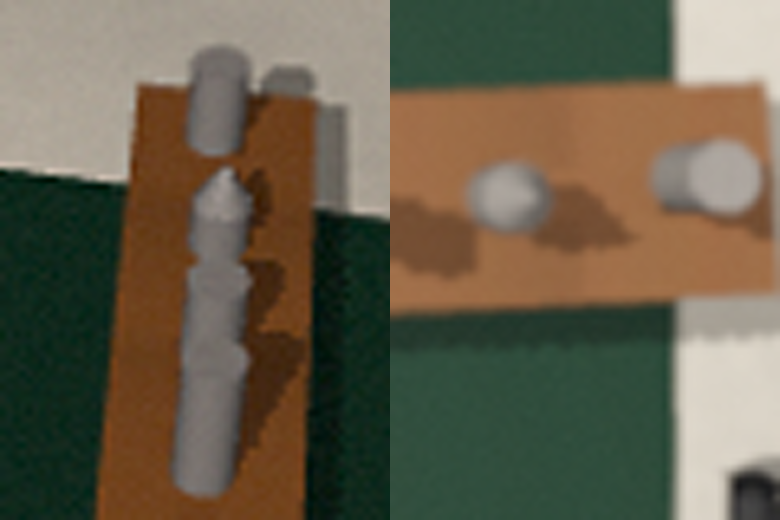

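The wrong post stands upright in the free hole: side crop top (219,57) and base (215,148), top crop top (723,177). 10 pictures viewed so far.

Run:
```python
from h import *
S=lambda x,y:(x/6.5+340-.4,y/6.5+110-.4);T=lambda x,y:((x-390)/6.5+430-.4,y/6.5+200-.4)
t,e=tri(S(219,59),T(723,177));print(t,e)
print('base left/right/bottom near',plane('side',S(214,155),.04), plane('side',S(219,62),.076),plane('top',T(723,177),.076))
```

```text
[ 0.58365659 -0.34484765  0.07944626] 0.0005996061879935307
base left/right/bottom near [ 0.58098634 -0.33694033  0.04      ] [ 0.58334772 -0.34751617  0.076     ] [ 0.58403476 -0.34613141  0.076     ]
```

```bash
python3 -m inch '[[[40,60,0,0.035],[78,120,0,0.035],[78,120,0,0.035],[78,120,0,0.035]]]' 0.42; python3 -m inch '[[[0,0,-40,0],[0,0,-70,0],[0,0,-95,0],[0,0,-111,0],[0,0,-111,0]]]'
```

```text
time: 14.48
tool_pos: [0.5748, -0.2261, 0.1552]
orientation: [0.482, -0.482, -0.517, 0.518]
force: [-1.0, -0.9, -0.5]
finger_gap: 0.42
time: 15.1
tool_pos: [0.5727, -0.228, 0.0435]
orientation: [0.484, -0.482, -0.516, 0.517]
force: [-0.1, 0.5, -0.5]
finger_gap: 0.419
```

```bash
python3 -m inch '[[[-1,1,3,0],[-1,1,3,0]]]'; python3 -m inch '[[[0,0,0,0],[0,0,0,0],[0,0,0,0],[0,0,0,0],[0,0,0,0]]]' 0 25;  python3 -m inch '[[[0,0,5,0],[0,0,14,0],[0,0,22,0],[0,0,29,0],[0,0,29,0]]]'
```

```text
time: 15.35
tool_pos: [0.5735, -0.2268, 0.0492]
orientation: [-0.482, 0.484, 0.517, -0.517]
force: [0.5, -0.5, -0.9]
finger_gap: 0.421
time: 15.98
tool_pos: [0.5733, -0.2266, 0.0489]
orientation: [-0.482, 0.483, 0.517, -0.517]
force: [0.4, -0.9, 5.4]
finger_gap: 0.248
time: 16.6
tool_pos: [0.5731, -0.2264, 0.0775]
orientation: [-0.482, 0.483, 0.517, -0.517]
force: [-0.4, 0.3, -1.4]
finger_gap: 0.247
```

```bash
python3 -m inch '[[[-3,0,-1.5,0],[-6,0,-2,0],[-9,0,-2.5,0],[-12,0,-3,0],[-16,0,-4,0],[-20,0,-5,0],[-24,0,-6.5,0],[-28,0,-8,0],[-32,0,-9.5,0],[-32,0,-9.5,0]]]' 0 20; python3 -m inch '[[[0,0,20,0],[0,0,40,0],[0,0,60,0],[0,0,60,0]]]' 0 60
python3 - <<'E'
from h import *
a=cam('side')['image'][:,:,::-1];b=cam('top')['image'][:,:,::-1]
f=lambda a,k:cv2.resize(a,None,fx=k,fy=k,interpolation=cv2.INTER_CUBIC)
cv2.imwrite('pics/v11.png',np.hstack([f(a[70:190,350:420],5),f(b[190:310,400:470],5)]))
E
```

```text
time: 17.85
tool_pos: [0.54, -0.2272, 0.067]
orientation: [0.483, -0.483, -0.516, 0.517]
force: [2.6, -4.6, 1.7]
finger_gap: 0.251
time: 18.35
tool_pos: [0.5383, -0.2249, 0.1268]
orientation: [0.484, -0.481, -0.516, 0.517]
force: [-0.5, -1.2, -1.9]
finger_gap: 0.236
```

View pics/v11.png

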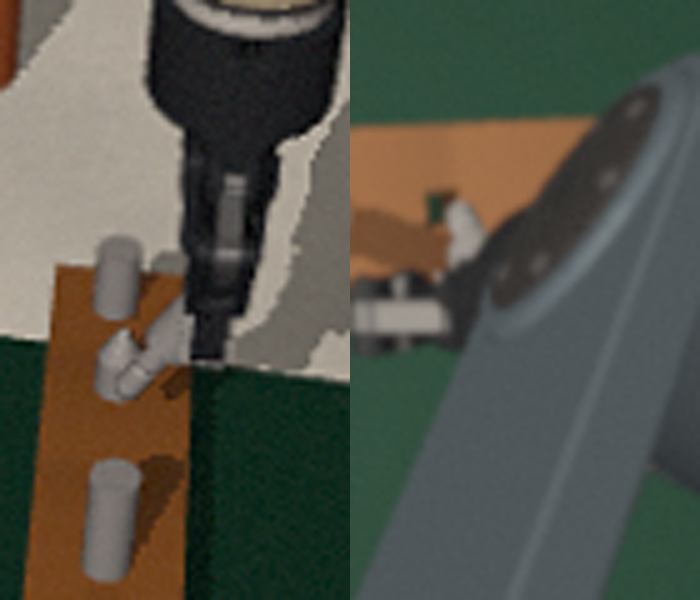

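Post_4 is held tilted. Its tip is at side crop (124,388) and top crop (456,206), and the shoulder is at about (160,348) in the side crop. The groove shows.

Run:
```python
from h import *
S=lambda x,y:(x/5+350-.4,y/5+70-.4);T=lambda x,y:((x-350)/5+400-.4,y/5+190-.4)
p=env.get_obs()['tool_pos'];print(p)
for n,a,b in(('tip',(126,388),(457,206)),('shoulder',(160,348),(469,248))):
    q,e=tri(S(*a),T(*b));print(n,q,e,(q-p)*1e3)
# ray-based tilt: intersect side rays with plane y=-.226
for a in((126,388),(160,348)):
    o,d=ray('side',S(*a));q=o+d*(-.2255-o[1])/d[1];print(q)
```

```text
[ 0.53827924 -0.22483631  0.1256105 ]
tip [ 0.57052373 -0.22042971  0.09774448] 0.0049551635148275645 [ 32.24449784   4.40659368 -27.86601544]
shoulder [ 0.5562971  -0.21946321  0.12381188] 0.0016813354740797387 [18.01786347  5.37309725 -1.79861939]
[ 0.56819248 -0.2255      0.0933896 ]
[ 0.55553646 -0.2255      0.11879664]
```

```bash
python3 -m inch '[[[0,0,50,0],[0,0,65,0],[0,60,65,0],[-2,120,65,0],[-4,180,65,0],[-6,240,65,0],[-8,300,65,0],[-10,360,65,-0.035],[-12,399,65,-0.035],[-12,399,65,-0.035]]]' 0 60; python3 -m inch '[[[0,0,-20,0],[0,0,-40,0],[0,0,-50,0],[0,0,-50,0],[0,0,-50,0]]]'
```

```text
time: 19.8
tool_pos: [0.5271, 0.1753, 0.191]
orientation: [0.491, -0.49, -0.509, 0.51]
force: [0.6, -0.6, -2.0]
finger_gap: 0.237
time: 20.42
tool_pos: [0.5292, 0.1724, 0.1426]
orientation: [-0.492, 0.492, 0.508, -0.508]
force: [0.9, -0.6, -1.6]
finger_gap: 0.236
```

```bash
python3 -m inch '[[[-1,1,-1,0],[-1,1,-1,0],[-1,1,-1,0]]]'; python3 -m inch '[[[2,0,-3.5,0],[4,0,-7,0],[6,0,-10.4,0],[6,0,-10.4,0]]]'
```

```text
time: 20.8
tool_pos: [0.5278, 0.1738, 0.1415]
orientation: [-0.491, 0.492, 0.508, -0.508]
force: [0.1, -0.0, -1.5]
finger_gap: 0.236
time: 21.3
tool_pos: [0.5337, 0.1737, 0.1303]
orientation: [0.492, -0.491, -0.508, 0.508]
force: [0.2, -0.4, -2.2]
finger_gap: 0.236
```

```bash
python3 -m inch '[[[1,0,-1.7,0],[2,0,-3.5,0],[2,0,-3.5,0]]]';python3 -m inch '[[[1,0,-1.7,0],[2,0,-3.5,0],[2,0,-3.5,0]]]'
```

```text
time: 21.68
tool_pos: [0.5344, 0.1736, 0.1266]
orientation: [0.492, -0.491, -0.507, 0.509]
force: [-1.8, 0.2, -2.2]
finger_gap: 0.24
time: 22.05
tool_pos: [0.5364, 0.1736, 0.1229]
orientation: [0.492, -0.491, -0.507, 0.509]
force: [-3.5, 0.1, -5.4]
finger_gap: 0.237
```

```bash
python3 -m inch '[[[-1,0,-0.5,0],[-1,0,-0.5,0]]]';python3 -m inch '[[[1,0,-1.7,0],[2,0,-3.5,0],[2,0,-3.5,0]]]';python3 -m inch '[[[1,0,-1.7,0],[2,0,-3.5,0],[2,0,-3.5,0]]]'
```

```text
time: 22.3
tool_pos: [0.5363, 0.1737, 0.1229]
orientation: [0.492, -0.491, -0.508, 0.508]
force: [-3.8, -0.8, -6.1]
finger_gap: 0.235
time: 22.68
tool_pos: [0.538, 0.1737, 0.1197]
orientation: [0.492, -0.491, -0.508, 0.509]
force: [-5.3, 0.5, -4.3]
finger_gap: 0.235
time: 23.05
tool_pos: [0.5399, 0.1737, 0.1162]
orientation: [0.492, -0.491, -0.508, 0.509]
force: [-5.5, 0.1, -3.7]
finger_gap: 0.238
```

```bash
python3 -m inch '[[[-1.5,0,-1,0],[-1.5,0,-1,0]]]' 0 25;python3 -m inch '[[[0,0,0,0],[1,0,-1.7,0],[2,0,-3.5,0],[2,0,-3.5,0]]]' 0 90;python3 -m inch '[[[1,0,-1.7,0],[2,0,-3.5,0],[2,0,-3.5,0]]]'
```

```text
time: 23.3
tool_pos: [0.5397, 0.1738, 0.1157]
orientation: [-0.491, 0.492, 0.509, -0.508]
force: [-3.8, 0.1, -1.5]
finger_gap: 0.234
time: 23.8
tool_pos: [0.5417, 0.1737, 0.112]
orientation: [-0.491, 0.492, 0.508, -0.508]
force: [-3.8, -0.0, 0.2]
finger_gap: 0.23
time: 24.18
tool_pos: [0.5437, 0.1738, 0.1082]
orientation: [-0.491, 0.492, 0.508, -0.508]
force: [-2.9, -0.1, -0.7]
finger_gap: 0.232
```

```bash
python3 -m inch '[[[1,0,-1.7,0],[2,0,-3.5,0],[2,0,-3.5,0]]]';python3 -m inch '[[[1,0,-1.7,0],[2,0,-3.5,0],[2,0,-3.5,0]]]';python3 -m inch '[[[1,0,-1.7,0],[1,0,-1.7,0]]]'
```

```text
time: 24.55
tool_pos: [0.5457, 0.1738, 0.1046]
orientation: [-0.491, 0.492, 0.508, -0.508]
force: [-2.4, -0.1, -1.8]
finger_gap: 0.23
time: 24.92
tool_pos: [0.5476, 0.1738, 0.101]
orientation: [-0.491, 0.492, 0.508, -0.508]
force: [-1.3, 0.9, -1.5]
finger_gap: 0.23
time: 25.18
tool_pos: [0.5482, 0.1738, 0.1]
orientation: [-0.492, 0.492, 0.508, -0.508]
force: [-3.6, 1.0, 2.3]
finger_gap: 0.227
```

```bash
for i in 1 2 3; do python3 -m inch '[[[0.5,0,-0.9,0],[1,0,-1.7,0],[1,0,-1.7,0]]]' 0 110|grep -E 'pos|for'; done
```

```text
tool_pos: [0.5481, 0.1738, 0.0999]
force: [-7.8, -0.6, 15.5]
tool_pos: [0.5482, 0.1738, 0.0998]
force: [-14.0, -0.5, 27.1]
tool_pos: [0.5482, 0.1738, 0.0998]
force: [-16.9, -1.7, 37.8]
```

```bash
python3 -m inch '[[[-1,0,2.5,0],[-2,0,4,0],[-2,0,4,0],[-2,0,4,0]]]'|grep -E 'pos|for'; python3 -m inch '[[[-0.5,0,0.9,0],[-1,0,1.7,0],[-1,0,1.7,0]]]'|grep -E 'pos|for'
```

```text
tool_pos: [0.5482, 0.1738, 0.1]
force: [-7.9, -0.1, 12.0]
tool_pos: [0.5482, 0.1738, 0.1001]
force: [-3.3, 0.1, 0.9]
```

```bash
for i in 1 2; do python3 -m inch '[[[-0.5,0,0.9,0],[-0.5,0,0.9,0]]]'|grep -E 'pos|for'; done
```

```text
tool_pos: [0.5481, 0.1738, 0.1004]
force: [-1.1, 1.1, -4.8]
tool_pos: [0.5474, 0.1737, 0.1018]
force: [-0.4, 1.7, -6.7]
```

Pulling out meets about 5–6 N, so the plunger is holding. I'll push back to the hard stop, relax, and release.

```bash
python3 -m inch '[[[1,0,-1.7,0],[2,0,-3.5,0],[2.5,0,-4.3,0],[2.5,0,-4.3,0]]]'|grep -E 'pos|for'; python3 -m inch '[[[-0.5,0,0.9,0],[-0.5,0,0.9,0]]]'|grep -E 'pos|for'; python3 -m inch '[[[0,0,0,0],[0,0,0,0],[0,0,0,0],[0,0,0,0]]]' 0.45; python3 -m inch '[[[0,0,20,0],[0,0,60,0],[-40,0,110,0],[-100,0,130,0],[-150,0,130,0],[-150,0,130,0]]]';python3 - <<'E'
from h import *
a=cam('side')['image'][:,:,::-1];b=cam('top')['image'][:,:,::-1]
f=lambda a,k:cv2.resize(a,None,fx=k,fy=k,interpolation=cv2.INTER_CUBIC)
im=np.zeros((595,800,3),np.uint8);im[:,:385]=f(a[230:400,290:400],3.5)[:595,:385]
im[:211,390:800]=f(b[200:265,160:286],3.25)[:211,:410]
im[220:520,390:600]=f(a[110:210,340:410],3);im[220:520,600:795]=f(b[190:290,420:485],3)
cv2.imwrite('pics/v12.png',im);np.save('/tmp/s.npy',a)
E
```

```text
tool_pos: [0.5482, 0.1737, 0.1]
force: [-8.3, 0.7, 12.9]
tool_pos: [0.5482, 0.1738, 0.1]
force: [-6.0, 0.5, 7.5]
time: 28.92
tool_pos: [0.5496, 0.1736, 0.0986]
orientation: [-0.491, 0.492, 0.508, -0.508]
force: [0.4, -0.3, -0.3]
finger_gap: 0.449
time: 29.68
tool_pos: [0.394, 0.1736, 0.2286]
orientation: [0.492, -0.49, -0.507, 0.51]
force: [0.3, -0.2, -0.1]
finger_gap: 0.454
```

View pics/v12.png

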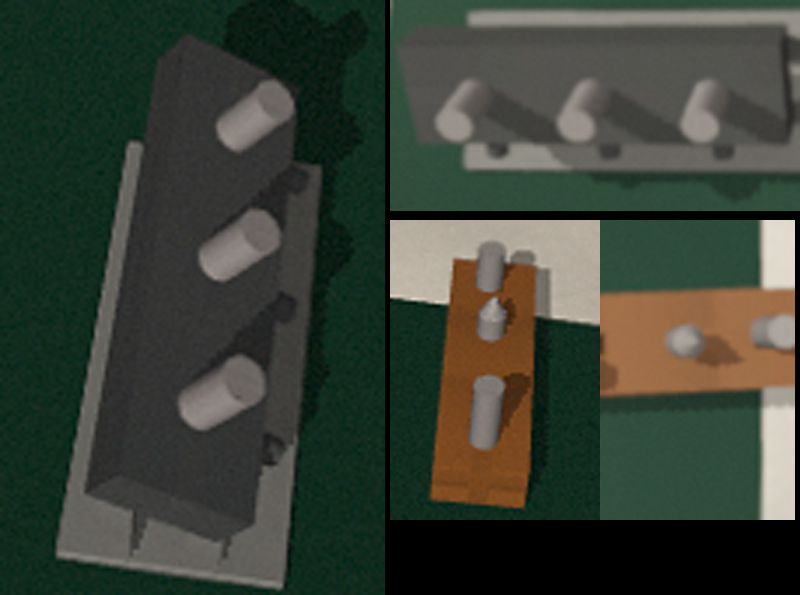

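The middle head now lines up with its neighbours: tops at side crop (276,102), (262,231), (247,374), and at top crop (455,124), (577,124), (701,124). In the rack, the tall, cone and wrong posts all stand upright. I'll do one numeric check and then hand in.

Run:
```python
from h import *
S=lambda x,y:(x/3.5+290-.36,y/3.5+230-.36);T=lambda x,y:((x-390)/3.25+160-.35,y/3.25+200-.35)
P=[tri(S(*a),T(*b)) for a,b in(((276,102),(701,124)),((262,231),(577,124)),((247,374),(455,124)))]
for p in P:print(p)
print('mid - mean of neighbours mm',(P[1][0]-(P[0][0]+P[2][0])/2)*1e3)
S2=lambda x,y:((x-390)/3+340-.33,(y-220)/3+110-.33)
# wrong post lean: side-view axis, top/bottom centres
print(plane('side',S2(491,249),.076),plane('side',S2(489,291),.04))
```

```text
(array([0.54843081, 0.09903135, 0.12450237]), np.float64(0.004026990771433133))
(array([0.54595078, 0.17340841, 0.12612766]), np.float64(0.003913130265934853))
(array([0.54325682, 0.24736251, 0.1294876 ]), np.float64(0.004011155515308378))
mid - mean of neighbours mm [ 0.10696213  0.21147306 -0.8673173 ]
[ 0.58315762 -0.34676358  0.076     ] [ 0.58067532 -0.33743324  0.04      ]
```

The middle head is within 1 mm of its neighbours' line. The wrong post leans at most about 0.07 rad and sits on its shoulder.

```bash
python3 -c "
from workcell import env
print(env.get_obs()['time'],env.sign_off())"
```

```text
the job is handed in; nothing more can be done
29.875 None
```

The wrong post was the middle one in the jig. It now stands in the free rack hole, and the matching stock post is in its place. I handed the job in at 29.9 s of the 72 s allowed.

- **Finding it:** In the pictures the middle post leaned about 10 mm further downhill than its neighbours. It then lifted with only about 1–2 N along its axis, and its thin shank was visible once it was out. I tested only this one, so the two good posts were never touched.
- **Wrong post:** I set it upright by pivoting it in the grip against the hole wall. The last measurements put its top about 3 mm from the hole's centre. The lean reads at most about 0.07 rad, against a limit of 0.12.
- **Stock post:** I tilted the short flat-headed stock post (post_4) in the grip to about 28° and slid it down the hole's axis to a hard stop.
    - **Hard stop:** it held at about 42 N along the axis. I eased it about 2 mm out as a test, and it came back to the same depth.
    - **Pull-out:** the test pull met about 5–6 N.
    - **Final position:** the head top is within 1 mm of the line between its neighbours.
- **Checks that disagreed:**
    - I felt almost no plunger resistance on the way in (about 2 N), only at the end and on the pull-out test.
    - The two camera views disagree by 3–4 mm at the jig, so those positions are good mainly relative to each other.
    - I checked the tall and cone stock posts only by eye, and did not look at the house, glue or screwdriver again at the end. The arm stayed well away from those three.

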